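# Fit the upper storey under the lid of a grain-store model

### The job

The round clay grain-store model on this exhibition table is still missing its upper storey. Lift the loose wooden lid off the base by its knob and set it down gently, level and wholly on the round cork pad; then lower the upper storey gently onto the base until it sits fully home, with its cross beam in line with the two beam ends that stick out of the base, and finally put the lid back on top, fully home. Let go of each piece before turning to the next, and leave all the other things where they stand.

Things in the scene. Friction and masses are not known exactly. Their poses are not given: they have to be found in the camera images.
- base: Fixed lower part of the model: open round brown clay pot, wall 120 mm across outside, 104 inside, rim 82 mm high, inner floor 18 mm high, on a wooden plinth 156 mm across, 12 high. Origin: centre of underside, z up. Two dark beam ends 18 mm wide stick 16 mm out of the wall along +y and -y, 46 to 64 mm high. Door painted on -x. Place and yaw vary; the lid lies on it at first.
- base_rim (a point): Centre of the base's open mouth, level with its rim, 82 mm above the base's origin.
- storey: Upper storey, loose, 0.25 to 0.5 kg: open brown clay tube without floor, any yaw. Origin: centre of underside, z up. Wall 120 mm across outside, 104 inside, from 12 to 72 mm up. Under it a collar 97 mm across (93 at the foot), 12 high, enters the base's rim with 3.5 mm play. Home, its origin is 70 mm above the base's. An inner ledge, 84 mm across inside, ends 18 mm up.
- storey_beam (a point): Middle of the storey's dark cross beam, on its axis 45 mm above its underside. The beam lies along the storey's y: 18 mm wide, 18 high, top 18 mm below the rim, 152 long, ends 16 mm out of the wall. Grip it here from above, closing across the beam, fingers inside the tube (open about 40 mm, not wide). On the base either way round (half a turn apart) is right.
- lid: Loose round wooden lid, 0.17 to 0.35 kg, at first home on the base. Origin: centre of underside, z up. Collar 97 mm across (93 at the foot), 12 high, enters a rim with 3.5 mm play; above it a disc 126 mm across, 12 to 28 mm up. Home, its origin is 12 mm below the rim: 70 mm above the base's origin, or 60 mm above the storey's. Any yaw is right. On a flat surface it stands level on its collar.
- lid_knob (a point): Centre of the lid's round dark knob, on the axis 51 mm above its underside. Knob 34 mm across, 38 to 64 mm above the underside, on a thinner neck. Grip it from above at any yaw.
- pad: Round flat cork pad, 170 mm across, 6 mm thick, fixed to the table, place varies. Origin: centre of underside. The lid is set aside on it.
- label_stand: Bystander, loose, 0.9 kg: slim upright label stand, 376 mm high, the one thing too tall to carry over at ease: round dark foot 72 mm across, 14 thick; 14 mm wooden post; blank wooden card 56 mm wide (along y), 12 thick, 62 high at its top. Origin: centre of underside.
- jar: Bystander, loose: white round jar 76 mm across with its own wooden lid and small 24 mm knob fixed to it, 127 mm high. Origin at the centre of its underside. It has nothing to do with the model.
- mug: Bystander, loose: white mug, 74 mm across, 92 mm high, handle at its +y side. Origin at the centre of its underside.
- flask: Bystander, loose: steel drinking flask with black cap, 64 mm across, 200 mm high, to be carried over or round. Origin at the centre of its underside.
- fieldstone: Bystander, loose: rounded grey stone, 76 mm across, 62 mm high. Origin at the centre of its underside.
- poster_roll: Bystander, loose: rolled white poster lying at the back, 200 mm long, 52 mm thick. Origin under its middle.
- brush: Bystander, loose: flat dusting brush lying near the robot's right, 180 mm long, 20 mm thick. Origin under its wooden handle.
Not all that is in view belongs to the job. Leave any blue or purple look-alike of the lid alone.

How it is judged:
By the outcome, as a careful person would: the job done as asked, in the order asked, and still so for the second after the job is handed in, with the robot touching nothing.
It also fails if it takes over 72 s, if anything falls off the work surface, if the arm or the gripper's body presses on something with over 40 N, if the wrist force passes 120 N, or if a joint passes its speed limit or range.

### The arm

A 7-joint arm with a two-finger parallel gripper is mounted at the origin on the work surface. World frame = base frame: x ahead of the robot, y to its left, z up, the work surface at z = 0. Lengths are in m, angles in rad, forces in N, time in s.
With the tool pointing down it reaches from about 0.4 to 0.875 m from the base axis. Payload 19.3 kg.
Tool frame: the origin (TCP) lies midway between the tips of the shut fingers; the grasp point (between the pads) lies 19 mm behind it; z points along the fingers, y is the direction in which the jaws open and shut (so a half turn about z gives the same grasp; the last joint's range is limited). The gripper opens to 85 mm and grips with 20 to 120 N. Pads are 22 mm wide; open, the fingers measure 114 mm over their backs; the gripper's body (76 mm by 85 mm) begins 54 mm behind the grasp point. The pads swing forward as they close: fully open they stand 13 mm farther back than shut.
Start: joints at [1.069, 0.521, -0.036, 1.599, 0.021, 1.021, -0.113], TCP at [0.262, -0.568, 0.231] pointing down, gripper open.
Joint ranges: [-2.91, 2.91], [-0.3, 2.13], [-1.5, 1.42], [0.17, 2.43], [-1.26, 4.41], [0.16, 1.93], [-2.52, 2.52]. Speed limits (rad/s): [1.89, 1.89, 2.39, 2.39, 3.01, 3.01, 3.01].

### API

Orientations are given as [roll, pitch, yaw] about the fixed x, y, z axes, in that order (R = Rz(yaw) Ry(pitch) Rx(roll)).
In Python, from workcell import bot, eyes gives the robot as it stands. The module is installed in compiled form; this text tells all that it offers.
- The arm moves only by the shell command python3 -m jog 'ROWS' [FORCE]. ROWS is JSON, a list of rows, each an object with "delta_pos": the shift along the world's x, y, z in mm, a list of three; "spin": the turn about the world's z in rad; "claw": the closure, from 0 (fully open) to 1 (shut). In form: [{"delta_pos": [tx, ty, tz], "spin": spin, "claw": claw}, ...]. A call has 1 to 8 rows; each row is the pose to reach, as a shift and turn from the pose measured when the call began; what a row does not reach only later rows make up. A row lasts 1/10 s, in which the tool goes at most 50 mm and 8.59 degrees, less where a joint would pass 70% of its speed; a pose out of reach is approached as far as the arm can. A call with a gripper value outside its range is refused whole. The fingers move at their own pace and stop on an object; FORCE is the grip in N (left out, the last holds). Time passes only in rows, so rows that repeat a pose let the fingers close. It gives the time, the measured TCP pose, the force and the opening at its end, in the units of the state.
- bot.observe(): the state, without advancing time (a new reading comes with each control period).
- eyes.grab_frame(name): name is "scene" or "side" or "wrist"; returns the picture (420x560x3 uint8, blue, green, red); there is no depth.
- eyes.camera_params(name): a dict with "fx", "fy", "cx", "cy" (pixels), "origin" and "attitude" of the camera in the world. Camera axes: x right, y up, looking along -z (the intrinsics and any distortion apply to the point x, -y, -z); pixel columns grow to the right and rows downward; lengths in m; the calibration is good to about 2 mm. A picture is of the moment at which its call begins: read the wrist's pose just before it. camera_params takes no time and is no camera call; for the wrist camera it gives the pose at the moment of the call.
- bot.job_done(): hands the job in, once; it reports no verdict.
The state is a dict: "clock": time; "qpos": joint angles; "qd": joint speeds; "joint_efforts": joint torques, N m; "position": TCP position; "tool_rot": TCP orientation; "force": force on the tool from outside, world axes, zero at the start; "moment": the same for the moment, N m; "grip_width": finger opening in m.
Only numpy, scipy, OpenCV 4.12 (cv2) and the standard library are available. Lean on these libraries where they do the work, as an engineer would, in place of code of your own. Each camera call takes 0.05 s, during which the arm holds its last target. There are 200 camera calls.

## Working session

There is one attempt and no reset: what is moved stays moved. The work goes in short steps, Python scripts to look and compute and a shell command to move; the robot and the scene stay as the last step left them, time stands still between calls to the robot, and variables do not carry over. Pictures are saved under pics/ and viewed, about 8 in all and at most 12, crops included, and the job is handed in when it is done.

```bash
mkdir -p pics
python3 - <<'E'
from workcell import bot, eyes
import cv2, numpy as np
print(bot.observe())
for n in("scene","side"):
    f=eyes.grab_frame(n); cv2.imwrite(f"pics/{n}0.png",f); print(n,eyes.camera_params(n))
print(eyes.camera_params("wrist"))
a=cv2.imread("pics/scene0.png");b=cv2.imread("pics/side0.png")
E
```

```text
{'clock': 0.0, 'qpos': array([ 1.06879787,  0.5220177 , -0.03634024,  1.60000602,  0.02120559,
        1.02109735, -0.11280203]), 'qd': array([-0.00125725,  0.001127  , -0.00131625,  0.00039309, -0.00110731,
       -0.00048319,  0.00191362]), 'joint_efforts': array([-1.26303254e-03, -9.27120423e+01,  1.97871521e+00, -3.69935632e+01,
        1.77259266e-02,  8.21978407e-03, -8.19937031e-05]), 'position': array([ 0.26139518, -0.56733905,  0.230724  ]), 'tool_rot': array([-3.14045224e+00,  8.01195444e-05,  4.31800529e-01]), 'force': array([-0.05117678,  0.04759822, -0.2244792 ]), 'moment': array([-0.04357945,  0.03861132,  0.05223702]), 'grip_width': 0.08522125915648422}
scene {'fx': 437.6337995122394, 'fy': 437.6337995122394, 'cx': 290.93122863107976, 'cy': 208.744433533271, 'origin': array([1.15884758, 0.57429827, 1.18330585]), 'attitude': array([6.52989077e-01, 9.10727956e-04, 2.28488798e+00])}
side {'fx': 445.168126577372, 'fy': 445.168126577372, 'cx': 275.0901132660779, 'cy': 207.68454889573326, 'origin': array([0.13471457, 1.01018238, 1.0007811 ]), 'attitude': array([ 0.86308311, -0.01427752, -2.74314112])}
{'fx': 300.5262303549365, 'fy': 300.5262303549365, 'cx': 280.4710238513379, 'cy': 211.21448736975418, 'origin': array([ 0.32348144, -0.53809596,  0.37350916]), 'attitude': array([-2.76460294e-01,  9.20610441e-04, -1.13928139e+00])}
```

View pics/scene0.png

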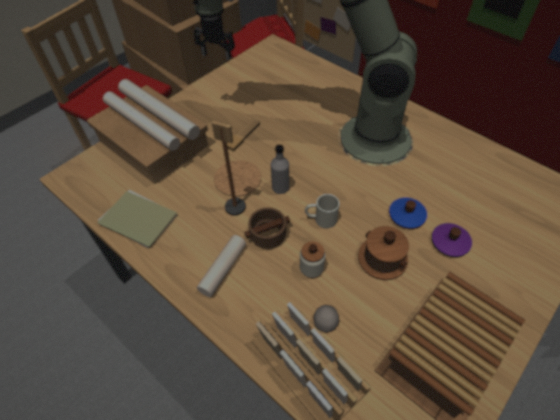

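View pics/side0.png

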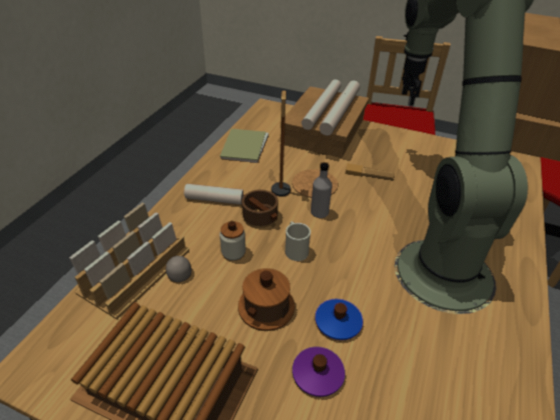

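The scene view shows the base with its lid at (386,250), the storey at (268,228), the pad at (238,180) behind the label stand's foot at (235,206), and the blue and purple look-alikes at (408,212) and (452,240). The side view has the base at (266,300), the storey at (261,208) and the pad at (316,182).

```bash
cat > h.py <<'E'
import numpy as np, cv2
from workcell import bot, eyes
from scipy.spatial.transform import Rotation as R
def ray(cp,u,v):
    d=np.array([(u-cp["cx"])/cp["fx"],-(v-cp["cy"])/cp["fy"],-1.])
    return np.array(cp["origin"]),R.from_euler("xyz",cp["attitude"]).as_matrix()@d
def onz(cp,u,v,z):
    o,d=ray(cp,u,v); return o+d*(z-o[2])/d[2]
def two(c1,p1,c2,p2):
    o1,d1=ray(c1,*p1);o2,d2=ray(c2,*p2)
    s=np.linalg.lstsq(np.c_[d1,-d2],o2-o1,rcond=None)[0]
    a=o1+s[0]*d1;b=o2+s[1]*d2
    return (a+b)/2,np.linalg.norm(a-b)
def proj(cp,p):
    q=R.from_euler("xyz",cp["attitude"]).as_matrix().T@(np.array(p)-cp["origin"])
    return cp["cx"]-cp["fx"]*q[0]/q[2], cp["cy"]+cp["fy"]*q[1]/q[2]
E
python3 - <<'E'
from h import *
np.set_printoptions(precision=3,suppress=True)
S=eyes.camera_params("scene");D=eyes.camera_params("side")
for n,a,b in[("knob",(390,237),(266,279)),("beam",(268,227),(261,204)),("pad",(238,180),(316,182)),("foot",(235,206),(281,189)),("standtop",(222,132),(284,95)),("flask",(280,148),(324,168)),("mug",(327,211),(298,243)),("jar",(313,246),(232,228))]:
    print(n,*two(S,a,D,b))
print("pad",onz(S,238,180,.006),onz(D,316,182,.006))
a=cv2.imread("pics/scene0.png");b=cv2.imread("pics/side0.png")
up=lambda i,x,y,w,h,s:cv2.resize(i[y:y+h,x:x+w],None,fx=s,fy=s,interpolation=cv2.INTER_CUBIC)
t=np.hstack([up(a,200,150,100,100,4),up(b,235,155,100,100,4)])
c=np.hstack([up(a,345,220,100,50,4),up(b,220,260,100,50,4)])
cv2.imwrite("pics/crop1.png",cv2.convertScaleAbs(np.vstack([t,c]),alpha=1.6))
E
```

```text
knob [0.435 0.327 0.121] 0.001474067696540688
beam [ 0.603 -0.007  0.052] 0.013059728354051281
pad [ 0.495 -0.258 -0.   ] 0.017584201635093645
foot [ 0.594 -0.169  0.006] 0.002836905077036254
standtop [ 0.598 -0.166  0.364] 0.025213340474519737
flask [ 0.425 -0.108  0.19 ] 0.0035537263549331203
mug [0.429 0.097 0.042] 0.0009812690250187407
jar [0.604 0.178 0.113] 0.008063487490799331
pad [ 0.505 -0.244  0.006] [ 0.491 -0.263  0.006]
```

View pics/crop1.png

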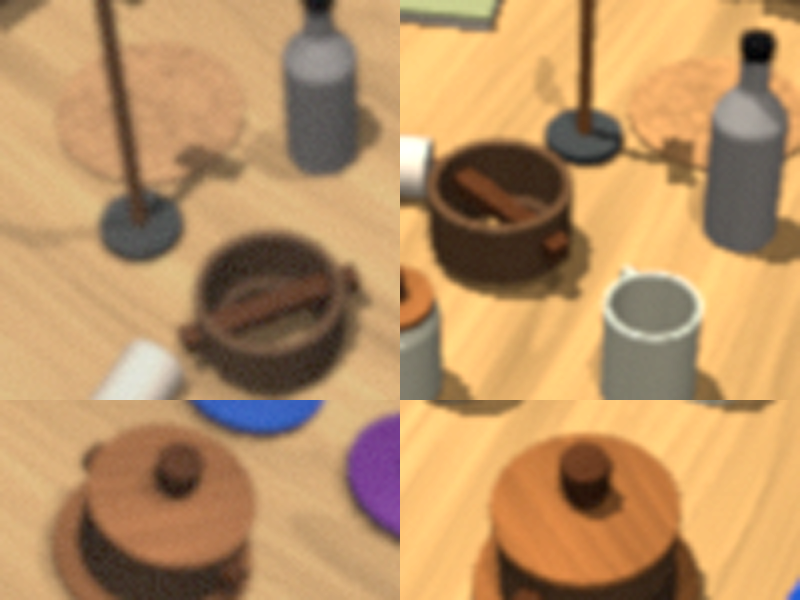

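Crop, in its own pixels: scene pad ellipse about x 55–246, y 42–182, so its centre is near (237.5,178) in the picture. The beam runs from (185,335) to (357,280), and the beam ends of the base show at (92,458) and (235,575). The knob agrees with its expected height, 0.121. Next I move the wrist camera over the pad and storey.

```bash
python3 -m jog '[{"delta_pos":[10,20,45],"spin":0,"claw":0},{"delta_pos":[30,50,80],"spin":0,"claw":0},{"delta_pos":[55,85,105],"spin":0,"claw":0},{"delta_pos":[80,120,130],"spin":0,"claw":0},{"delta_pos":[110,155,150],"spin":0,"claw":0},{"delta_pos":[140,190,170],"spin":0,"claw":0},{"delta_pos":[170,225,170],"spin":0,"claw":0},{"delta_pos":[190,260,170],"spin":0,"claw":0}]'; python3 -m jog '[{"delta_pos":[10,40,0],"spin":0,"claw":0},{"delta_pos":[20,80,0],"spin":0,"claw":0},{"delta_pos":[20,120,0],"spin":0,"claw":0},{"delta_pos":[20,120,0],"spin":0,"claw":0},{"delta_pos":[20,120,0],"spin":0,"claw":0}]'
python3 - <<'E'
from h import *
import json
s=bot.observe();c=eyes.camera_params("wrist");f=eyes.grab_frame("wrist");cv2.imwrite("pics/w1.png",f)
json.dump({k:np.array(v).tolist() for k,v in c.items()},open("pics/w1.json","w"));print(s["position"],c)
E
```

```text
clock: 0.9
position: [0.453, -0.3054, 0.401]
tool_rot: [-3.141, -0.001, 0.433]
force: [0.0, 0.2, -0.7]
grip_width: 0.0854
clock: 1.4
position: [0.473, -0.1848, 0.401]
tool_rot: [-3.141, -0.0, 0.434]
force: [-0.6, -0.6, 0.4]
grip_width: 0.0857
[ 0.47301136 -0.18481908  0.40102806] {'fx': 300.5262303549365, 'fy': 300.5262303549365, 'cx': 280.4710238513379, 'cy': 211.21448736975418, 'origin': array([ 0.53492651, -0.15535122,  0.54377803]), 'attitude': array([-2.76005623e-01,  4.86599532e-04, -1.13673357e+00])}
```

View pics/w1.png

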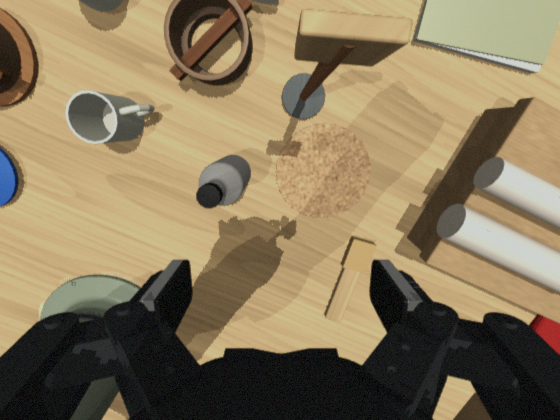

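The wrist view shows the pad disc at (323,170), x 276–370. The storey rim is centred near (208,37), its beam runs from (176,72) up to about (250,3), the stand's foot is at (303,95) and the flask cap at (208,195).

Run:
```python
from h import *
import json
np.set_printoptions(precision=4,suppress=True)
c=json.load(open("pics/w1.json"));S=eyes.camera_params("scene");D=eyes.camera_params("side")
print("pad w",onz(c,323,170,.006),"scene",onz(S,237.5,178,.006), "two",two(S,(237.5,178),c,(323,170)))
print("size",np.linalg.norm(onz(c,276,170,.006)-onz(c,370,170,.006)))
# storey rim centre z .072
print("rim w",onz(c,208,37,.072),"scene",onz(S,200+270/4,150+288/4,.072),"side",onz(D,235+101/4,155+180/4-3,.072))
e1,e2=onz(S,200+188/4,150+337/4,.045),onz(S,200+353/4,150+280/4,.045)
print(e1,e2,np.linalg.norm(e1-e2),np.degrees(np.arctan2(*(e2-e1)[[1,0]])))
# base beam ends z=.055
for p in[(345+92/4,220+58/4),(345+237/4,220+178/4)]:print("bb",onz(S,*p,.055))
print("foot",onz(c,303,95,.014))
```

```text
pad w [ 0.4982 -0.256   0.006 ] scene [ 0.4995 -0.2517  0.006 ] two (array([ 0.4971, -0.2563,  0.0006]), np.float64(0.002063507478390951))
size 0.1682655913776816
rim w [ 0.6011 -0.0125  0.072 ] scene [ 0.6044 -0.0044  0.072 ] side [ 0.6096 -0.0258  0.072 ]
[ 0.6678 -0.035   0.045 ] [0.5416 0.0265 0.045 ] 0.14038538641540318 154.0154065623993
bb [0.4268 0.2552 0.055 ]
bb [0.4449 0.3976 0.055 ]
foot [ 0.5953 -0.1681  0.014 ]
```

```bash
python3 -m jog '[{"delta_pos":[-10,48,0],"spin":0,"claw":0},{"delta_pos":[-15,96,0],"spin":0,"claw":0},{"delta_pos":[-25,144,0],"spin":0,"claw":0},{"delta_pos":[-35,192,0],"spin":0,"claw":0},{"delta_pos":[-45,240,0],"spin":0,"claw":0},{"delta_pos":[-55,288,0],"spin":0,"claw":0},{"delta_pos":[-65,336,0],"spin":0,"claw":0},{"delta_pos":[-75,380,0],"spin":0,"claw":0}]'; python3 -m jog '[{"delta_pos":[0,40,-30],"spin":0,"claw":0},{"delta_pos":[0,75,-65],"spin":0,"claw":0},{"delta_pos":[0,90,-100],"spin":0,"claw":0},{"delta_pos":[0,90,-100],"spin":0,"claw":0},{"delta_pos":[0,90,-100],"spin":0,"claw":0}]'
python3 - <<'E'
from h import *
import json
s=bot.observe();c=eyes.camera_params("wrist");f=eyes.grab_frame("wrist");cv2.imwrite("pics/w2.png",f)
json.dump({k:np.array(v).tolist() for k,v in c.items()},open("pics/w2.json","w"));print(s["position"])
E
```

```text
clock: 2.25
position: [0.3977, 0.1953, 0.401]
tool_rot: [-3.141, -0.001, 0.431]
force: [0.8, -0.5, -0.1]
grip_width: 0.0853
clock: 2.75
position: [0.3983, 0.2845, 0.3009]
tool_rot: [-3.141, 0.001, 0.43]
force: [-0.2, -0.4, 0.7]
grip_width: 0.0852
[0.39825508 0.28453542 0.30094861]
```

View pics/w2.png

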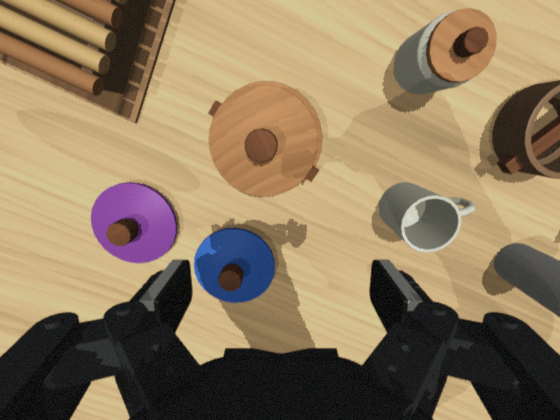

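Knob top at (261,144), lid disc centred at (266,138), base beam-end tips at about (214,107) and (312,174).

Run:
```python
from h import *
import json
np.set_printoptions(precision=4,suppress=True)
c=json.load(open("pics/w2.json"));f=cv2.imread("pics/w2.png")
print("knob",onz(c,261,144,.134),"disc",onz(c,266,138,.098),"blue",onz(c,230,277,.06),"purple",onz(c,120,232,.06))
# dark-brown blobs in the neighbourhood
h=cv2.cvtColor(f,cv2.COLOR_BGR2HSV)
m=((h[...,2]<125)&(h[...,1]>90)&(h[...,0]<20)).astype(np.uint8)
n,l,st,ce=cv2.connectedComponentsWithStats(m)
for i in range(1,n):
    if st[i,4]>40 and 190<ce[i,0]<330 and 80<ce[i,1]<200:print(st[i],ce[i],onz(c,*ce[i],.06))
e1,e2=onz(c,215,107,.062),onz(c,312,174,.062)
print(e1,e2,(e1+e2)/2,np.linalg.norm(e1-e2),np.degrees(np.arctan2(*(e1-e2)[[1,0]])))
```

```text
knob [0.4361 0.3244 0.134 ] disc [0.4416 0.3232 0.098 ] blue [0.2434 0.2931 0.06  ] purple [0.244  0.4538 0.06  ]
[210 102  10  13  67] [214.2687 107.7463] [0.446  0.3954 0.06  ]
[245 128  33  38 693] [259.0245 148.3478] [0.4244 0.327  0.06  ]
[304 166  15  15  99] [311.3838 173.1717] [0.4237 0.2536 0.06  ]
[0.4473 0.3945 0.062 ] [0.4233 0.2527 0.062 ] [0.4353 0.3236 0.062 ] 0.1437838797568534 80.40251817111576
```

```bash
python3 -m jog '[{"delta_pos":[20,22,-20],"spin":0,"claw":0},{"delta_pos":[37,40,-55],"spin":0,"claw":0},{"delta_pos":[37,40,-95],"spin":0,"claw":0},{"delta_pos":[37,40,-135],"spin":0,"claw":0},{"delta_pos":[37,40,-165],"spin":0,"claw":0},{"delta_pos":[37,40,-185],"spin":0,"claw":0},{"delta_pos":[37,40,-198],"spin":0,"claw":0},{"delta_pos":[37,40,-198],"spin":0,"claw":0}]' 50; python3 -m jog '[{"delta_pos":[0,0,0],"spin":0,"claw":0.5},{"delta_pos":[0,0,0],"spin":0,"claw":0.8},{"delta_pos":[0,0,0],"spin":0,"claw":1},{"delta_pos":[0,0,0],"spin":0,"claw":1},{"delta_pos":[0,0,0],"spin":0,"claw":1},{"delta_pos":[0,0,0],"spin":0,"claw":1},{"delta_pos":[0,0,0],"spin":0,"claw":1},{"delta_pos":[0,0,0],"spin":0,"claw":1}]' 50
```

```text
clock: 3.6
position: [0.4364, 0.3236, 0.1038]
tool_rot: [3.141, -0.001, 0.428]
force: [-0.4, 0.2, 0.7]
grip_width: 0.0854
clock: 4.4
position: [0.4368, 0.3238, 0.1047]
tool_rot: [3.141, -0.002, 0.428]
force: [-1.8, -2.7, 12.4]
grip_width: 0.0327
```

```bash
python3 -m jog '[{"delta_pos":[0,0,5],"spin":0,"claw":1},{"delta_pos":[0,0,15],"spin":0,"claw":1},{"delta_pos":[0,0,35],"spin":0,"claw":1},{"delta_pos":[0,0,70],"spin":0,"claw":1},{"delta_pos":[0,0,110],"spin":0,"claw":1},{"delta_pos":[0,0,150],"spin":0,"claw":1},{"delta_pos":[0,0,190],"spin":0,"claw":1},{"delta_pos":[0,0,220],"spin":0,"claw":1}]'
python3 - <<'E'
from h import *
print(bot.observe()["force"],bot.observe()["grip_width"])
f=eyes.grab_frame("scene");w=eyes.grab_frame("wrist")
cv2.imwrite("pics/c3.png",np.hstack([f[100:,200:],w[:320,180:560]])[:, :] if 0 else np.hstack([f[100:420,200:560],w[:320,180:560]]))
cv2.imwrite("pics/w3.png",w);cv2.imwrite("pics/s3.png",f)
E
```

```text
clock: 5.2
position: [0.4365, 0.324, 0.328]
tool_rot: [-3.141, -0.004, 0.428]
force: [0.6, -1.0, -4.3]
grip_width: 0.0327
[ 0.58543628 -1.01085094 -4.32365956] 0.03272406508984218
```

View pics/c3.png

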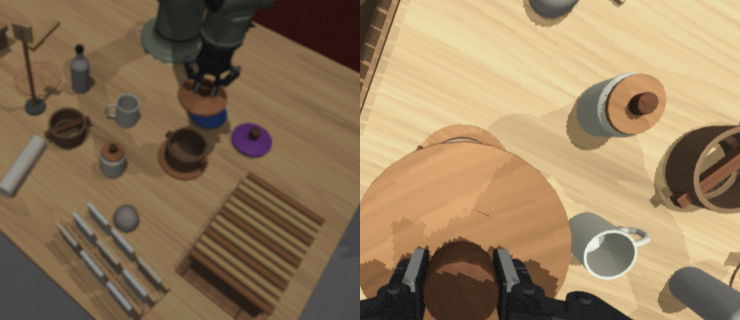

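The lid is off and hanging level from the knob, and the base is open below it. Carrying it to the pad over the flask and turning -0.88 rad keeps the camera clear of the stand and readies the storey grasp.

```bash
python3 -m jog '[{"delta_pos":[2,-25,0],"spin":-0.1,"claw":1},{"delta_pos":[5,-65,0],"spin":-0.22,"claw":1},{"delta_pos":[10,-110,0],"spin":-0.34,"claw":1},{"delta_pos":[15,-155,0],"spin":-0.46,"claw":1},{"delta_pos":[20,-200,0],"spin":-0.58,"claw":1},{"delta_pos":[25,-245,0],"spin":-0.7,"claw":1},{"delta_pos":[30,-290,0],"spin":-0.8,"claw":1},{"delta_pos":[35,-320,0],"spin":-0.88,"claw":1}]'; python3 -m jog '[{"delta_pos":[5,-35,0],"spin":0,"claw":1},{"delta_pos":[10,-80,0],"spin":0,"claw":1},{"delta_pos":[14,-125,0],"spin":0,"claw":1},{"delta_pos":[18,-170,0],"spin":0,"claw":1},{"delta_pos":[22,-210,0],"spin":0,"claw":1},{"delta_pos":[25,-240,0],"spin":0,"claw":1},{"delta_pos":[26,-255,0],"spin":0,"claw":1},{"delta_pos":[26,-258,0],"spin":0,"claw":1}]'
```

```text
clock: 6.1
position: [0.4717, 0.0018, 0.3291]
tool_rot: [3.142, -0.008, -0.458]
force: [0.1, 1.0, -2.2]
grip_width: 0.0327
clock: 6.9
position: [0.4972, -0.2574, 0.3284]
tool_rot: [3.142, -0.007, -0.46]
force: [0.6, 1.1, -3.2]
grip_width: 0.0328
```

```bash
python3 -m jog '[{"delta_pos":[0,0,-30],"spin":0,"claw":1},{"delta_pos":[0,1,-75],"spin":0,"claw":1},{"delta_pos":[0,1,-120],"spin":0,"claw":1},{"delta_pos":[0,1,-165],"spin":0,"claw":1},{"delta_pos":[0,1,-205],"spin":0,"claw":1},{"delta_pos":[0,1,-240],"spin":0,"claw":1},{"delta_pos":[0,1,-262],"spin":0,"claw":1},{"delta_pos":[0,1,-275],"spin":0,"claw":1}]'; python3 -m jog '[{"delta_pos":[0,0,-3],"spin":0,"claw":1},{"delta_pos":[0,0,-6],"spin":0,"claw":1},{"delta_pos":[0,0,-8],"spin":0,"claw":1},{"delta_pos":[0,0,-9],"spin":0,"claw":1},{"delta_pos":[0,0,-10],"spin":0,"claw":1},{"delta_pos":[0,0,-10],"spin":0,"claw":1}]'
```

```text
clock: 7.7
position: [0.4966, -0.2546, 0.0518]
tool_rot: [-3.141, -0.004, -0.459]
force: [0.0, -0.6, -2.8]
grip_width: 0.0328
clock: 8.3
position: [0.4968, -0.2547, 0.042]
tool_rot: [-3.141, -0.005, -0.459]
force: [0.4, -0.1, -2.8]
grip_width: 0.0329
```

```bash
python3 -m jog '[{"delta_pos":[0,0,-0.7],"spin":0,"claw":1},{"delta_pos":[0,0,-1.4],"spin":0,"claw":1},{"delta_pos":[0,0,-2],"spin":0,"claw":1},{"delta_pos":[0,0,-2],"spin":0,"claw":1}]'
```

```text
clock: 8.7
position: [0.497, -0.2548, 0.0408]
tool_rot: [-3.141, -0.005, -0.459]
force: [-4.2, 1.6, 11.6]
grip_width: 0.0325
```

Contact came at the expected height (0.041). I release gently, then lift.

```bash
python3 -m jog '[{"delta_pos":[0,0,0.5],"spin":0,"claw":0.6},{"delta_pos":[0,0,0.5],"spin":0,"claw":0.4},{"delta_pos":[0,0,0.5],"spin":0,"claw":0.2},{"delta_pos":[0,0,0.5],"spin":0,"claw":0},{"delta_pos":[0,0,0.5],"spin":0,"claw":0},{"delta_pos":[0,0,0.5],"spin":0,"claw":0}]'; python3 -m jog '[{"delta_pos":[0,0,15],"spin":0,"claw":0},{"delta_pos":[0,0,50],"spin":0,"claw":0},{"delta_pos":[0,0,95],"spin":0,"claw":0},{"delta_pos":[0,0,140],"spin":0,"claw":0},{"delta_pos":[0,0,185],"spin":0,"claw":0},{"delta_pos":[0,0,230],"spin":0,"claw":0},{"delta_pos":[0,0,265],"spin":0,"claw":0},{"delta_pos":[0,0,280],"spin":0,"claw":0}]'; python3 -m jog '[{"delta_pos":[0,40,0],"spin":0,"claw":0},{"delta_pos":[0,85,0],"spin":0,"claw":0},{"delta_pos":[0,130,0],"spin":0,"claw":0},{"delta_pos":[0,175,0],"spin":0,"claw":0},{"delta_pos":[10,215,-10],"spin":0,"claw":0},{"delta_pos":[15,240,-15],"spin":0,"claw":0},{"delta_pos":[20,250,-20],"spin":0,"claw":0},{"delta_pos":[20,250,-20],"spin":0,"claw":0}]'
python3 - <<'E'
from h import *
import json
s=bot.observe();c=eyes.camera_params("wrist");f=eyes.grab_frame("wrist");g=eyes.grab_frame("scene");cv2.imwrite("pics/w4.png",f);cv2.imwrite("pics/s4.png",g)
json.dump({k:np.array(v).tolist() for k,v in c.items()},open("pics/w4.json","w"));print(s["position"],s["qpos"])
t=cv2.resize(g[120:240,170:320],(525,420));cv2.imwrite("pics/c4.png",cv2.resize(np.hstack([f,cv2.convertScaleAbs(t,alpha=1.5)]),(0,0),fx=.735,fy=.735))
cv2.imwrite("pics/c4.png",np.hstack([f[:,:520],cv2.convertScaleAbs(cv2.resize(g[120:240,190:270],(280,420)),alpha=1.5)]))
E
```

```text
clock: 9.3
position: [0.497, -0.2548, 0.0412]
tool_rot: [-3.141, -0.005, -0.459]
force: [0.4, 0.2, -0.1]
grip_width: 0.0851
clock: 10.1
position: [0.4975, -0.2549, 0.326]
tool_rot: [-3.141, -0.01, -0.459]
force: [0.5, -0.1, 0.1]
grip_width: 0.0852
clock: 10.9
position: [0.5174, -0.004, 0.3062]
tool_rot: [-3.141, -0.01, -0.457]
force: [0.4, -0.4, 0.4]
grip_width: 0.0855
[ 0.51743492 -0.00402793  0.30619263] [ 0.14700525  0.28034806 -0.32079785  1.78002725  0.10452023  1.08823218
 -2.23772019]
```

View pics/c4.png

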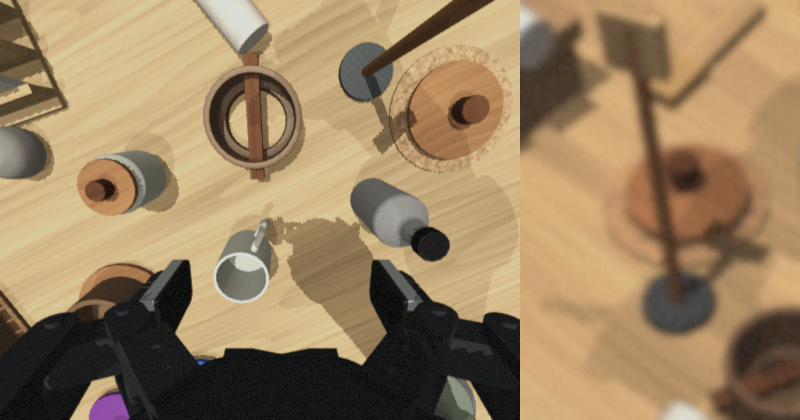

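The lid sits centred on the pad, level, with pad visible all round. The storey's beam runs from (250,53) to (259,180) in the wrist view, with its rim centred near (253,116).

Run:
```python
from h import *
import json
np.set_printoptions(precision=4,suppress=True)
c=json.load(open("pics/w4.json"));f=cv2.imread("pics/w4.png")
h=cv2.cvtColor(f,cv2.COLOR_BGR2HSV)
print(h[110,253],h[60,250],h[175,258],h[115,212],h[70,230])
# row-wise beam edges from the hue/sat mask over the bright floor part
for v in (56,88,95,105,115,125,135,145,174,178):
    r=f[v,225:285].astype(int); g=r[:,2]
    print(v,''.join('%4d'%x for x in g[10:46:1]))
```

```text
[ 11 140 113] [ 12 136 135] [ 13 141 125] [15 93 44] [ 17  95 171]
56  216 215 207 161 148 147 142 127 138 145 143 138 138 135 136 135 136 137 137 137 133 130  95  87 133 191 194 193 192 202 208 209 209 209 210 211
88   85  85  85  87  86  86  79  85  85  86 132 141 136 136 135 129 128 128 131 136 141 139 137 134  67  43  36  46  50  54  55  62  63  62  71  82
95   60  42  44  49  77  96 116 136 140 136 123 136 137 136 134 131 125 130 127 128 123 122 117 114  91  85 119 120 123 123 126 156 165 195 192 157
105  146 154 175 184 211 214 215 215 214 215 208 152 137 126 119 117 112 112 113 112 117 119 118 117 117  66  99 116 117 118 119 134 183 200 202 201
115  215 215 217 214 215 217 216 214 216 214 208 161 140 130 118 114 114 110 112 113 114 114 118 115 119  96  79 116 125 124 125 129 150 203 206 206
125  215 215 214 216 216 215 216 215 217 216 215 210 159 136 123 125 117 115 114 111 116 127 131 132 125 113  65 104 120 123 120 123 150 204 215 215
135  202 205 207 208 211 215 215 216 215 216 215 213 192 138 133 131 125 123 124 124 126 128 130 132 130 130 113  77 113 117 115 118 129 189 211 215
145  141 141 123  98  73  72 114 156 177 187 197 195 192 154 136 131 129 126 122 123 122 128 127 128 129 127 124  68  94 110 112 113 116 129 183 189
174  196 195 196 196 195 197 196 197 197 194 194 196 201 202 201 158 135 132 126 121 116 122 120 127 129 123 127 125 110  87 130 132 131 133 136 163
178  196 195 193 196 200 201 204 207 207 207 208 207 208 210 204 162 145 139 132 131 131 129 130 122 122 123 120 122 113 113 130 135 133 135 146 185
```

Run:
```python
from h import *
import json
np.set_printoptions(precision=4,suppress=True)
c=json.load(open("pics/w4.json"))
a,b=onz(c,251.5,88,.054),onz(c,254.6,145,.054)
print(a,b,np.degrees(np.arctan2(*(a-b)[[1,0]])))
a,b=onz(c,249.5,54,.054),onz(c,257,180,.054)
print(a,b,(a+b)/2,np.linalg.norm(a-b),np.degrees(np.arctan2(*(a-b)[[1,0]])))
# inner floor-hole (ledge) ellipse centre at z=.018 and rim at .072
f=cv2.imread("pics/w4.png")
print("rim",onz(c,253,116,.072), onz(c,(204+301)/2,(66+168)/2,.072))
m=cv2.inRange(cv2.cvtColor(f,cv2.COLOR_BGR2HSV),(10,40,150),(28,160,255))[85:155,222:300]
n,l,st,ce=cv2.connectedComponentsWithStats(m);print(st)
```

```text
[ 0.637  -0.0229  0.054 ] [0.5747 0.0052 0.054 ] -24.31129863618936
[ 0.6716 -0.0384  0.054 ] [0.533  0.0234 0.054 ] [ 0.6023 -0.0075  0.054 ] 0.15177871298613857 -23.994724619893343
rim [ 0.6058 -0.0105  0.072 ] [ 0.6051 -0.0094  0.072 ]
[[   0    0   78   70 3704]
 [  58    0   19   70  210]
 [  69    0    9   18   77]
 [  44    9   20   53  722]
 [   7   15   20   48  648]
 [  65   25    1    2    2]
 [  57   33   13   25   76]
 [   0   65    5    5   15]
 [  75   67    3    3    6]]
```

```bash
python3 -m jog '[{"delta_pos":[30,-1,0],"spin":0.036,"claw":0.5},{"delta_pos":[65,-3,-20],"spin":0.036,"claw":0.5},{"delta_pos":[86,-4,-50],"spin":0.036,"claw":0.5},{"delta_pos":[86,-4.5,-95],"spin":0.036,"claw":0.5},{"delta_pos":[86,-4.5,-135],"spin":0.036,"claw":0.5},{"delta_pos":[86,-4.5,-165],"spin":0.036,"claw":0.5},{"delta_pos":[86,-4.5,-180],"spin":0.036,"claw":0.5},{"delta_pos":[86,-4.5,-180],"spin":0.036,"claw":0.5}]'
```

```text
clock: 11.8
position: [0.6026, -0.0119, 0.1254]
tool_rot: [3.141, -0.009, -0.425]
force: [-0.1, -0.2, 0.9]
grip_width: 0.0427
```

```bash
python3 -m jog '[{"delta_pos":[0,3,-15],"spin":0.004,"claw":0.5},{"delta_pos":[0,3,-40],"spin":0.004,"claw":0.5},{"delta_pos":[0,3,-60],"spin":0.004,"claw":0.5},{"delta_pos":[0,3,-80],"spin":0.004,"claw":0.5},{"delta_pos":[0,3,-92],"spin":0.004,"claw":0.5},{"delta_pos":[0,3,-98],"spin":0.004,"claw":0.5},{"delta_pos":[0,3,-98],"spin":0.004,"claw":0.5}]'; python3 -m jog '[{"delta_pos":[0,0,0],"spin":0,"claw":0.65},{"delta_pos":[0,0,0],"spin":0,"claw":0.75},{"delta_pos":[0,0,0],"spin":0,"claw":0.85},{"delta_pos":[0,0,0],"spin":0,"claw":1},{"delta_pos":[0,0,0],"spin":0,"claw":1},{"delta_pos":[0,0,0],"spin":0,"claw":1}]' 80
```

```text
clock: 12.5
position: [0.6027, -0.009, 0.0275]
tool_rot: [3.14, -0.009, -0.421]
force: [0.8, 0.0, -0.8]
grip_width: 0.0428
clock: 13.1
position: [0.6034, -0.009, 0.0286]
tool_rot: [3.141, -0.01, -0.421]
force: [-2.1, 0.3, 7.8]
grip_width: 0.0165
```

```bash
python3 -m jog '[{"delta_pos":[0,0,4],"spin":0,"claw":1},{"delta_pos":[0,0,12],"spin":0,"claw":1},{"delta_pos":[0,0,35],"spin":0,"claw":1},{"delta_pos":[0,0,70],"spin":0,"claw":1},{"delta_pos":[0,0,110],"spin":0,"claw":1},{"delta_pos":[0,0,150],"spin":0,"claw":1},{"delta_pos":[0,0,185],"spin":0,"claw":1},{"delta_pos":[0,0,200],"spin":0,"claw":1}]'; python3 -m jog '[{"delta_pos":[-15,25,0],"spin":0.1,"claw":1},{"delta_pos":[-30,55,0],"spin":0.22,"claw":1},{"delta_pos":[-45,85,0],"spin":0.35,"claw":1},{"delta_pos":[-60,115,0],"spin":0.48,"claw":1},{"delta_pos":[-75,145,0],"spin":0.61,"claw":1},{"delta_pos":[-90,175,0],"spin":0.74,"claw":1},{"delta_pos":[-105,205,0],"spin":0.87,"claw":1},{"delta_pos":[-120,235,0],"spin":1,"claw":1}]'
```

```text
clock: 13.9
position: [0.6041, -0.0089, 0.2327]
tool_rot: [-3.14, -0.014, -0.421]
force: [0.1, -0.5, -4.0]
grip_width: 0.0164
clock: 14.7
position: [0.4832, 0.2269, 0.2334]
tool_rot: [-3.141, -0.014, 0.584]
force: [0.3, -0.3, -4.2]
grip_width: 0.0166
```

Run:
```python
from h import *
import json
g=cv2.imread("pics/s4.png");d=eyes.grab_frame("side");w=eyes.grab_frame("wrist");cv2.imwrite("pics/d5.png",d);cv2.imwrite("pics/w5.png",w)
A=lambda i:cv2.convertScaleAbs(i,alpha=1.6)
top=np.hstack([A(cv2.resize(g[215:285,345:425],(400,350),interpolation=cv2.INTER_CUBIC)),cv2.resize(d[250:330,220:311],(400,350),interpolation=cv2.INTER_CUBIC)])
bot_=np.hstack([cv2.resize(w,(333,250)),A(cv2.resize(d[80:330,150:500],(467,250)))])
cv2.imwrite("pics/c5.png",np.vstack([top,bot_]))
```

```text
(no output)
```

View pics/c5.png

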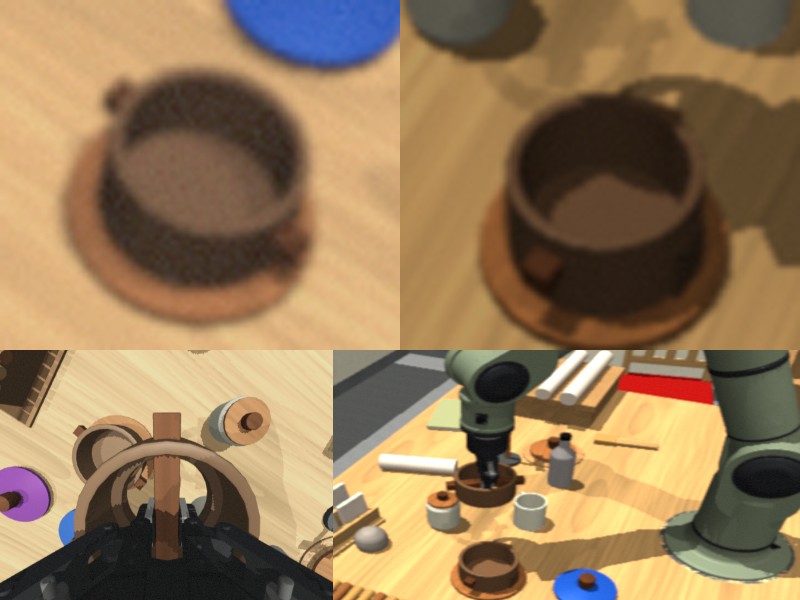

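The base is open (scene crop rim x 108–310, y 68–238; side crop rim x 507–703, y 93–250). The storey hangs level in the gripper.

Run:
```python
from h import *
np.set_printoptions(precision=4,suppress=True)
S=eyes.camera_params("scene");D=eyes.camera_params("side")
def ellc(cp,c,z,r):  # projected circle's box centre and size
    t=np.linspace(0,2*np.pi,200);P=np.array([proj(cp,(c[0]+r*np.cos(a),c[1]+r*np.sin(a),z)) for a in t])
    return (P.max(0)+P.min(0))/2,np.ptp(P,axis=0)
s=(345+209/5,215+153/5);d=(220+205/4.396,250+171.5/4.375)
for n,cp,p in(("scene",S,s),("side",D,d)):
    c=onz(cp,*p,.082)
    for _ in range(3):
        e,sz=ellc(cp,c,.082,.06); c=c+onz(cp,*p,.082)-onz(cp,*e,.082)
    print(n,c,sz)
print("measured sizes",202/5,170/5,196/4.396,157/4.375,two(S,s,D,d))
for a,b in[((345+118/5,215+93/5),None),((345+292/5,215+238/5),None)]:print(onz(S,*a,.06))
```

```text
scene [0.4393 0.3269 0.082 ] [40.6673 34.0637]
side [0.4333 0.3241 0.082 ] [45.8698 36.1709]
measured sizes 40.4 34.0 44.5859872611465 35.885714285714286 (array([0.435 , 0.3245, 0.076 ]), np.float64(0.004763135938281171))
[0.426  0.2561 0.06  ]
[0.4442 0.393  0.06  ]
```

```bash
python3 -m jog '[{"delta_pos":[-7,15,0],"spin":0.12,"claw":1},{"delta_pos":[-14,30,0],"spin":0.24,"claw":1},{"delta_pos":[-21,45,0],"spin":0.36,"claw":1},{"delta_pos":[-28,60,0],"spin":0.48,"claw":1},{"delta_pos":[-35,75,0],"spin":0.6,"claw":1},{"delta_pos":[-42,88,0],"spin":0.72,"claw":1},{"delta_pos":[-47,97,0],"spin":0.836,"claw":1},{"delta_pos":[-47,97,0],"spin":0.836,"claw":1}]';python3 -m jog '[{"delta_pos":[0,0,-20],"spin":0,"claw":1},{"delta_pos":[0,0,-50],"spin":0,"claw":1},{"delta_pos":[0,0,-75],"spin":0,"claw":1},{"delta_pos":[0,0,-95],"spin":0,"claw":1},{"delta_pos":[0,0,-105],"spin":0,"claw":1},{"delta_pos":[0,0,-110],"spin":0,"claw":1},{"delta_pos":[0,0,-110],"spin":0,"claw":1}]'
python3 - <<'E'
from h import *
A=lambda i:cv2.convertScaleAbs(i,alpha=1.5)
s=eyes.grab_frame("scene");d=eyes.grab_frame("side");cv2.imwrite("pics/s6.png",s);cv2.imwrite("pics/d6.png",d)
cv2.imwrite("pics/c6.png",A(np.hstack([cv2.resize(s[170:290,335:435],(400,480),interpolation=cv2.INTER_CUBIC),cv2.resize(d[210:330,215:315],(400,480),interpolation=cv2.INTER_CUBIC)])))
E
```

```text
clock: 15.6
position: [0.4342, 0.3277, 0.2339]
tool_rot: [-3.139, -0.015, 1.428]
force: [0.8, -1.1, -4.9]
grip_width: 0.0164
clock: 16.3
position: [0.4345, 0.3274, 0.1241]
tool_rot: [-3.139, -0.015, 1.426]
force: [0.2, 1.0, -3.8]
grip_width: 0.0168
```

View pics/c6.png

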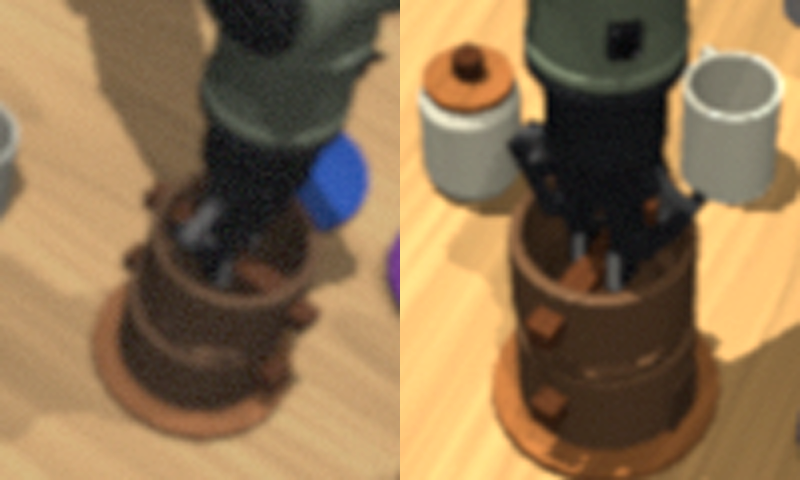

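The storey hovers over the base with its beam ends above the base's ends in both views (side crop (547,325) over (549,403)). Correcting about 2 to 3 mm and lowering slowly.

```bash
python3 -m jog '[{"delta_pos":[1,-1.5,-2],"spin":0,"claw":1},{"delta_pos":[2,-3,-5],"spin":0,"claw":1},{"delta_pos":[2,-3,-8],"spin":0,"claw":1},{"delta_pos":[2,-3,-11],"spin":0,"claw":1},{"delta_pos":[2,-3,-14],"spin":0,"claw":1},{"delta_pos":[2,-3,-16],"spin":0,"claw":1},{"delta_pos":[2,-3,-17],"spin":0,"claw":1}]';python3 -m jog '[{"delta_pos":[0,0,-2],"spin":0,"claw":1},{"delta_pos":[0,0,-4],"spin":0,"claw":1},{"delta_pos":[0,0,-5],"spin":0,"claw":1},{"delta_pos":[0,0,-5],"spin":0,"claw":1}]'
```

```text
clock: 17.1
position: [0.4365, 0.3249, 0.1075]
tool_rot: [-3.139, -0.016, 1.427]
force: [0.8, -0.7, -4.4]
grip_width: 0.0166
clock: 17.5
position: [0.4364, 0.3248, 0.1024]
tool_rot: [-3.139, -0.016, 1.427]
force: [0.3, -0.1, -3.4]
grip_width: 0.0166
```

Underside is at 0.074, so about 4 mm remain.

```bash
python3 -m jog '[{"delta_pos":[0,0,-1],"spin":0,"claw":1},{"delta_pos":[0,0,-2],"spin":0,"claw":1},{"delta_pos":[0,0,-3],"spin":0,"claw":1},{"delta_pos":[0,0,-3],"spin":0,"claw":1}]';python3 -m jog '[{"delta_pos":[0,0,-0.7],"spin":0,"claw":1},{"delta_pos":[0,0,-1.4],"spin":0,"claw":1},{"delta_pos":[0,0,-2],"spin":0,"claw":1},{"delta_pos":[0,0,-2],"spin":0,"claw":1}]'
```

```text
clock: 17.9
position: [0.4364, 0.3248, 0.0992]
tool_rot: [-3.139, -0.015, 1.427]
force: [-0.1, 0.2, -3.5]
grip_width: 0.0162
clock: 18.3
position: [0.4364, 0.325, 0.0986]
tool_rot: [-3.14, -0.015, 1.427]
force: [-8.0, -6.3, 28.8]
grip_width: 0.0165
```

It reached home at exactly the predicted height (0.0986). I release to about 40 mm only, then rise.

```bash
python3 -m jog '[{"delta_pos":[0,0,1],"spin":0,"claw":1},{"delta_pos":[0,0,1],"spin":0,"claw":0.7},{"delta_pos":[0,0,1],"spin":0,"claw":0.55},{"delta_pos":[0,0,1],"spin":0,"claw":0.5},{"delta_pos":[0,0,1],"spin":0,"claw":0.5},{"delta_pos":[0,0,1],"spin":0,"claw":0.5}]';python3 -m jog '[{"delta_pos":[0,0,10],"spin":0,"claw":0.5},{"delta_pos":[0,0,30],"spin":0,"claw":0.5},{"delta_pos":[0,0,65],"spin":0,"claw":0.5},{"delta_pos":[0,0,110],"spin":0,"claw":0.5},{"delta_pos":[0,-10,155],"spin":-0.1,"claw":0.3},{"delta_pos":[5,-40,190],"spin":-0.2,"claw":0},{"delta_pos":[15,-80,220],"spin":-0.32,"claw":0},{"delta_pos":[25,-120,230],"spin":-0.45,"claw":0}]'
python3 - <<'E'
from h import *
A=lambda i:cv2.convertScaleAbs(i,alpha=1.5)
s=eyes.grab_frame("scene");d=eyes.grab_frame("side");w=eyes.grab_frame("wrist")
for n,i in(("s7",s),("d7",d),("w7",w)):cv2.imwrite(f"pics/{n}.png",i)
cv2.imwrite("pics/c7.png",np.hstack([A(np.vstack([cv2.resize(s[190:290,335:435],(300,300)),cv2.resize(d[230:330,215:315],(300,300))])),cv2.resize(w,(500,375))[0:375].repeat(1,0) if 0 else cv2.copyMakeBorder(cv2.resize(w,(500,375)),0,225,0,0,0)]))
E
```

```text
clock: 18.9
position: [0.4364, 0.325, 0.0995]
tool_rot: [-3.14, -0.015, 1.427]
force: [0.2, -0.1, -0.4]
grip_width: 0.0431
clock: 19.7
position: [0.4617, 0.2048, 0.333]
tool_rot: [3.141, -0.019, 0.974]
force: [1.8, 0.1, -1.1]
grip_width: 0.0849
```

View pics/c7.png

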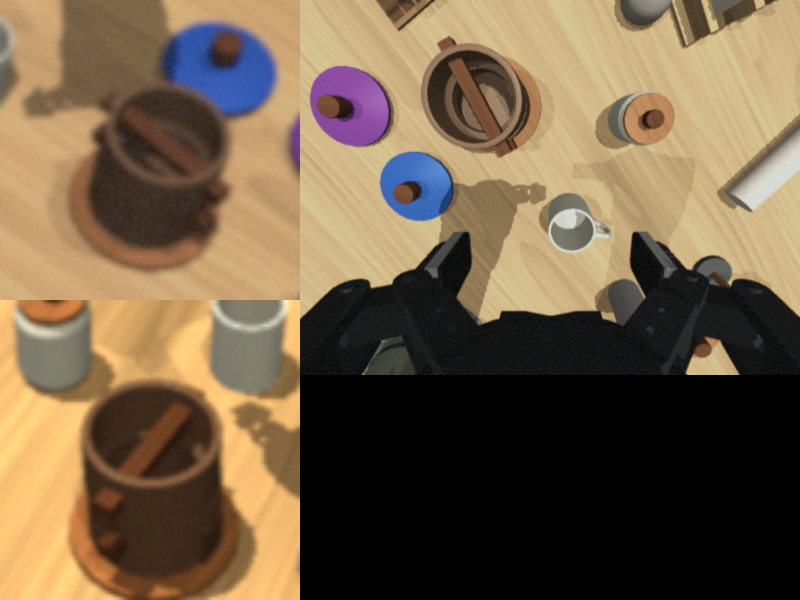

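The storey stands level and home on the base; storey beam ends sit just above the base's ends (scene crop (218,190) over (205,218), side (107,500) over (109,543)). A quick yaw number:

Run:
```python
from h import *
np.set_printoptions(precision=4,suppress=True)
S=eyes.camera_params("scene");D=eyes.camera_params("side")
P=lambda c,u,v,z:onz(c,u,v,z)
for n,hi,lo in(("sR",P(S,335+218/3,190+190/3,.115),P(S,335+205/3,190+218/3,.055)),("sL",P(S,335+110/3,190+100/3,.12),P(S,335+100/3,190+133/3,.06)),("dR",P(D,215+107/3,230+200/3,.115),P(D,215+109/3,230+243/3,.055))):
    c=np.array([.4364,.325,0]);an=lambda p:np.degrees(np.arctan2(*(p-c)[[1,0]]))
    print(n,hi,lo,an(hi)%180,an(lo)%180)
import glob
i=[cv2.resize(cv2.imread(f"pics/{n}.png")[y:y+50,x:x+60],None,fx=6.6,fy=6.6,interpolation=cv2.INTER_CUBIC) for n,x,y in(("s7",360,225),("d7",235,275))]
w=cv2.imread("pics/w7.png")[30:190,130:270]
cv2.imwrite("pics/c8.png",cv2.convertScaleAbs(np.hstack([np.vstack([j[:300] for j in i]),cv2.copyMakeBorder(cv2.resize(w,(400,457)),0,143,0,0,0)]),alpha=1.3))
s=bot.observe();print(s["position"],s["qpos"][6])
# lid knob on pad: scene
```

```text
sR [0.4451 0.3948 0.115 ] [0.4413 0.3922 0.055 ] 82.87076005959067 85.82183617128526
sL [0.4287 0.2588 0.12  ] [0.4288 0.257  0.06  ] 83.3352221813678 83.64770319626516
dR [0.4486 0.3881 0.115 ] [0.4487 0.3868 0.055 ] 79.08908555015084 78.75980740748143
[0.4622 0.2028 0.331 ] -1.3376580988988491
```

View pics/c8.png

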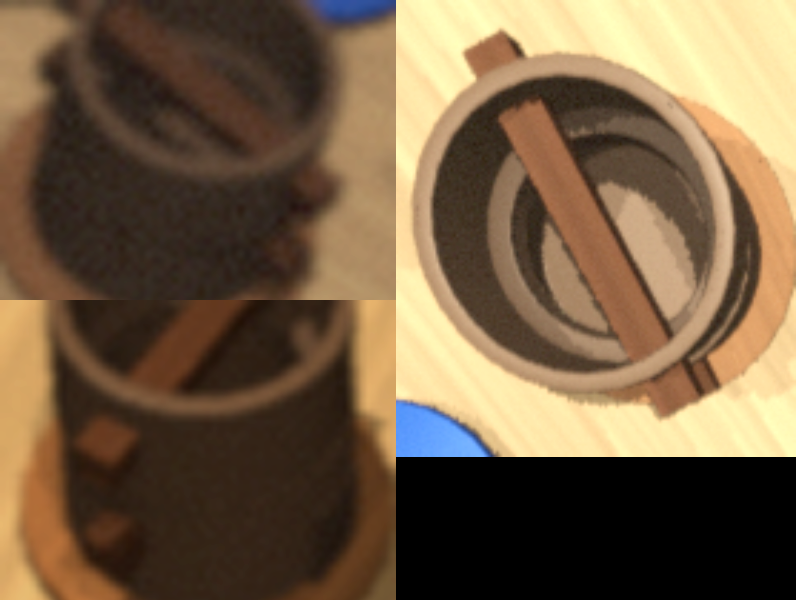

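Up close the storey's beam ends lie directly over the base's ends in all views, and the angles agree within the measuring noise (about 1°). Going for the lid.

```bash
python3 - <<'E'
from h import *
import json
c=json.load(open("pics/w4.json"));print(onz(c,471,109,.07),onz(c,456,109,.034))
E
python3 -m jog '[{"delta_pos":[2,-15,0],"spin":-0.13,"claw":0},{"delta_pos":[4,-40,0],"spin":-0.27,"claw":0},{"delta_pos":[6,-70,0],"spin":-0.41,"claw":0},{"delta_pos":[8,-105,0],"spin":-0.55,"claw":0},{"delta_pos":[10,-140,0],"spin":-0.69,"claw":0},{"delta_pos":[12,-175,0],"spin":-0.83,"claw":0},{"delta_pos":[14,-205,0],"spin":-0.97,"claw":0},{"delta_pos":[15,-225,0],"spin":-1.1,"claw":0}]';python3 -m jog '[{"delta_pos":[4,-35,0],"spin":-0.12,"claw":0},{"delta_pos":[8,-75,0],"spin":-0.25,"claw":0},{"delta_pos":[12,-115,0],"spin":-0.33,"claw":0},{"delta_pos":[16,-155,0],"spin":-0.33,"claw":0},{"delta_pos":[19,-195,0],"spin":-0.33,"claw":0},{"delta_pos":[20,-222,0],"spin":-0.33,"claw":0},{"delta_pos":[20,-232,0],"spin":-0.33,"claw":0},{"delta_pos":[20,-232,0],"spin":-0.33,"claw":0}]'
```

```text
[ 0.4977816  -0.24831571  0.07      ] [ 0.49891491 -0.25104298  0.034     ]
clock: 20.65
position: [0.477, -0.0232, 0.331]
tool_rot: [3.141, -0.016, -0.133]
force: [0.9, 1.0, 0.1]
grip_width: 0.0857
clock: 21.45
position: [0.4971, -0.2551, 0.3308]
tool_rot: [3.142, -0.015, -0.463]
force: [0.2, 0.3, -0.5]
grip_width: 0.0851
```

```bash
python3 -m jog '[{"delta_pos":[0,0.5,-30],"spin":0,"claw":0},{"delta_pos":[0,0.5,-75],"spin":0,"claw":0},{"delta_pos":[0,0.5,-120],"spin":0,"claw":0},{"delta_pos":[0,0.5,-165],"spin":0,"claw":0},{"delta_pos":[0,0.5,-210],"spin":0,"claw":0},{"delta_pos":[0,0.5,-250],"spin":0,"claw":0},{"delta_pos":[0,0.5,-278],"spin":0,"claw":0},{"delta_pos":[0,0.5,-290],"spin":0,"claw":0}]';python3 -m jog '[{"delta_pos":[0,0,0],"spin":0,"claw":0.5},{"delta_pos":[0,0,0],"spin":0,"claw":0.8},{"delta_pos":[0,0,0],"spin":0,"claw":1},{"delta_pos":[0,0,0],"spin":0,"claw":1},{"delta_pos":[0,0,0],"spin":0,"claw":1},{"delta_pos":[0,0,0],"spin":0,"claw":1},{"delta_pos":[0,0,0],"spin":0,"claw":1}]' 50
```

```text
clock: 22.25
position: [0.4966, -0.2519, 0.0387]
tool_rot: [-3.141, -0.012, -0.46]
force: [0.1, 0.6, 0.9]
grip_width: 0.0853
clock: 22.95
position: [0.4974, -0.2523, 0.0403]
tool_rot: [-3.141, -0.014, -0.46]
force: [-2.9, 1.5, 13.7]
grip_width: 0.0328
```

```bash
python3 -m jog '[{"delta_pos":[0,0,5],"spin":0,"claw":1},{"delta_pos":[0,0,20],"spin":0,"claw":1},{"delta_pos":[0,0,60],"spin":0,"claw":1},{"delta_pos":[0,0,105],"spin":0,"claw":1},{"delta_pos":[0,0,150],"spin":0,"claw":1},{"delta_pos":[0,0,200],"spin":0,"claw":1},{"delta_pos":[0,0,245],"spin":0,"claw":1},{"delta_pos":[0,0,285],"spin":0,"claw":1}]';python3 -m jog '[{"delta_pos":[-3,30,0],"spin":0,"claw":1},{"delta_pos":[-8,75,0],"spin":0,"claw":1},{"delta_pos":[-12,120,0],"spin":0,"claw":1},{"delta_pos":[-16,165,0],"spin":0,"claw":1},{"delta_pos":[-20,210,0],"spin":0.1,"claw":1},{"delta_pos":[-24,255,0],"spin":0.22,"claw":1},{"delta_pos":[-28,300,0],"spin":0.34,"claw":1},{"delta_pos":[-32,345,0],"spin":0.46,"claw":1}]';python3 -m jog '[{"delta_pos":[-5,45,0],"spin":0.12,"claw":1},{"delta_pos":[-10,90,0],"spin":0.24,"claw":1},{"delta_pos":[-15,135,0],"spin":0.34,"claw":1},{"delta_pos":[-20,180,0],"spin":0.42,"claw":1},{"delta_pos":[-25,215,0],"spin":0.43,"claw":1},{"delta_pos":[-28,230,0],"spin":0.43,"claw":1},{"delta_pos":[-28,231,0],"spin":0.43,"claw":1},{"delta_pos":[-28,231,0],"spin":0.43,"claw":1}]'
```

```text
clock: 23.75
position: [0.4969, -0.252, 0.3293]
tool_rot: [-3.14, -0.016, -0.46]
force: [0.4, 0.5, -2.9]
grip_width: 0.0324
clock: 24.55
position: [0.4639, 0.0946, 0.3307]
tool_rot: [-3.141, -0.018, 0.005]
force: [0.5, -0.6, -3.0]
grip_width: 0.0327
clock: 25.35
position: [0.4356, 0.3252, 0.3314]
tool_rot: [3.141, -0.018, 0.435]
force: [-0.3, -0.5, -3.6]
grip_width: 0.0326
```

```bash
python3 -m jog '[{"delta_pos":[1,-1,-25],"spin":0,"claw":1},{"delta_pos":[1,-1,-60],"spin":0,"claw":1},{"delta_pos":[1,-1,-95],"spin":0,"claw":1},{"delta_pos":[1,-1,-120],"spin":0,"claw":1},{"delta_pos":[1,-1,-135],"spin":0,"claw":1},{"delta_pos":[1,-1,-143],"spin":0,"claw":1},{"delta_pos":[1,-1,-146],"spin":0,"claw":1},{"delta_pos":[1,-1,-146],"spin":0,"claw":1}]'
python3 - <<'E'
from h import *
np.set_printoptions(precision=4,suppress=True)
A=lambda i:cv2.convertScaleAbs(i,alpha=1.5)
s=eyes.grab_frame("scene");d=eyes.grab_frame("side");cv2.imwrite("pics/s9.png",s);cv2.imwrite("pics/d9.png",d)
S=eyes.camera_params("scene");D=eyes.camera_params("side")
# left/right silhouettes: orange lid disc vs. storey outer wall, per view, mid column compare
s7=cv2.imread("pics/s7.png")
for n,i,cp in(("scene",s,S),("side",d,D)):
    h=cv2.cvtColor(i,cv2.COLOR_BGR2HSV)
    u,v=map(int,proj(cp,(.4365,.3245,.17)))
    m=cv2.inRange(h,(5,110,90 if n=="scene" else 110),(17,255,255)); k=np.zeros_like(m);cv2.circle(k,(u,v),32,255,-1);m&=k
    x,y,w,hh=cv2.boundingRect(m);print(n,(u,v),x,y,w,hh,"expected c",proj(cp,(.4368,.3238,.173)))
E
```

```text
clock: 26.15
position: [0.437, 0.3242, 0.186]
tool_rot: [3.141, -0.019, 0.435]
force: [0.1, 0.4, -3.5]
grip_width: 0.0328
scene (391, 227) 359 200 63 52 expected c (np.float64(391.8785053988683), np.float64(226.47468428192786))
side (265, 265) 233 234 65 54 expected c (np.float64(265.4742708260739), np.float64(264.4850972279546))
```

Position agrees, so I lower slowly: rim entry, then home at TCP ≈ 0.164.

```bash
python3 -m jog '[{"delta_pos":[0,0,-4],"spin":0,"claw":1},{"delta_pos":[0,0,-7],"spin":0,"claw":1},{"delta_pos":[0,0,-10],"spin":0,"claw":1},{"delta_pos":[0,0,-12],"spin":0,"claw":1},{"delta_pos":[0,0,-14],"spin":0,"claw":1},{"delta_pos":[0,0,-14],"spin":0,"claw":1}]';python3 -m jog '[{"delta_pos":[0,0,-2],"spin":0,"claw":1},{"delta_pos":[0,0,-4],"spin":0,"claw":1},{"delta_pos":[0,0,-5.5],"spin":0,"claw":1},{"delta_pos":[0,0,-6.5],"spin":0,"claw":1},{"delta_pos":[0,0,-6.5],"spin":0,"claw":1}]'
```

```text
clock: 26.85
position: [0.437, 0.3244, 0.172]
tool_rot: [3.141, -0.019, 0.435]
force: [-0.5, 0.2, -3.4]
grip_width: 0.0329
clock: 27.35
position: [0.4369, 0.3243, 0.1654]
tool_rot: [3.141, -0.019, 0.435]
force: [-0.7, 0.2, -2.5]
grip_width: 0.0325
```

```bash
python3 -m jog '[{"delta_pos":[0,0,-0.7],"spin":0,"claw":1},{"delta_pos":[0,0,-1.4],"spin":0,"claw":1},{"delta_pos":[0,0,-2],"spin":0,"claw":1},{"delta_pos":[0,0,-2.2],"spin":0,"claw":1},{"delta_pos":[0,0,-2.2],"spin":0,"claw":1}]'
```

```text
clock: 27.85
position: [0.4371, 0.3245, 0.1643]
tool_rot: [3.141, -0.02, 0.435]
force: [-6.0, -5.7, 19.0]
grip_width: 0.0329
```

Contact came at exactly 0.1643, so the lid is home. Now release, retreat and look.

```bash
python3 -m jog '[{"delta_pos":[0,0,0.8],"spin":0,"claw":1},{"delta_pos":[0,0,0.8],"spin":0,"claw":0.6},{"delta_pos":[0,0,0.8],"spin":0,"claw":0.4},{"delta_pos":[0,0,0.8],"spin":0,"claw":0.2},{"delta_pos":[0,0,0.8],"spin":0,"claw":0},{"delta_pos":[0,0,0.8],"spin":0,"claw":0},{"delta_pos":[0,0,0.8],"spin":0,"claw":0}]';python3 -m jog '[{"delta_pos":[0,0,12],"spin":0,"claw":0},{"delta_pos":[0,0,40],"spin":0,"claw":0},{"delta_pos":[0,0,80],"spin":0,"claw":0},{"delta_pos":[0,0,120],"spin":0,"claw":0},{"delta_pos":[0,-30,155],"spin":0,"claw":0},{"delta_pos":[0,-65,180],"spin":0,"claw":0},{"delta_pos":[0,-100,190],"spin":0,"claw":0},{"delta_pos":[0,-140,190],"spin":0,"claw":0}]';python3 -m jog '[{"delta_pos":[5,-35,0],"spin":0,"claw":0},{"delta_pos":[10,-70,0],"spin":0,"claw":0},{"delta_pos":[10,-80,0],"spin":0,"claw":0},{"delta_pos":[10,-80,0],"spin":0,"claw":0}]'
python3 - <<'E'
from h import *
A=lambda i:cv2.convertScaleAbs(i,alpha=1.5)
s=eyes.grab_frame("scene");d=eyes.grab_frame("side")
t=np.hstack([A(cv2.resize(s[195:285,335:435],(400,360),interpolation=cv2.INTER_CUBIC)),cv2.resize(d[230:330,215:315],(400,360),interpolation=cv2.INTER_CUBIC)])
b=np.hstack([cv2.resize(A(s),(320,240)),cv2.resize(d,(320,240)),cv2.resize(A(d[150:230,280:330]),(160,240))])
cv2.imwrite("pics/c10.png",np.vstack([t,b]))
E
```

```text
clock: 28.55
position: [0.4371, 0.3245, 0.165]
tool_rot: [3.141, -0.02, 0.435]
force: [0.0, 0.8, 1.2]
grip_width: 0.0853
clock: 29.35
position: [0.437, 0.1841, 0.3574]
tool_rot: [3.141, -0.023, 0.436]
force: [1.0, -0.6, -0.9]
grip_width: 0.0851
clock: 29.75
position: [0.447, 0.1031, 0.3581]
tool_rot: [3.14, -0.024, 0.434]
force: [0.1, 0.8, -0.9]
grip_width: 0.0854
```

View pics/c10.png

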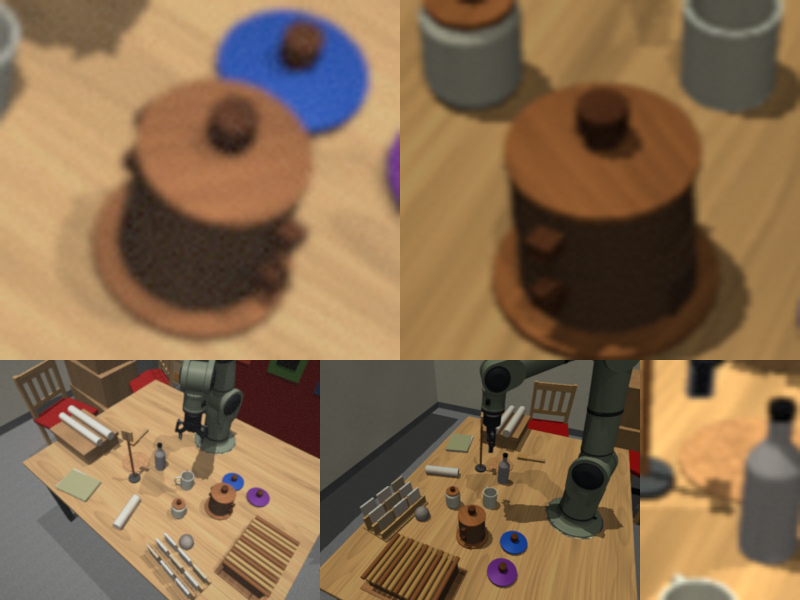

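The lid sits level and home on the storey, the beam ends line up, and the other things stand where they were. Handing in.

```bash
python3 -c "
from workcell import bot
print(bot.job_done())"
```

```text
the job is handed in; nothing more can be done
None
```

The job is done and handed in at about 30 s of robot time. I lifted the lid onto the cork pad and released it. Then I lowered the storey onto the base and released it, and put the lid back on top.

- **Seating:** Each piece touched down within a millimetre of the height worked out for fully home. The highest wrist force I read was about 33 N in total, when the storey seated. I read the force only at the end of each move, so a brief peak could have been higher.
- **Lid on the pad:** The pictures showed it level, with cork visible all round.
- **Final view:** The lid is level on the storey, the robot is clear of everything, and the bystanders and the blue and purple look-alikes are where they stood.
- **Beam alignment:** The beam ends sit over the base's ends in every view. Two of the three angle comparisons agreed within 0.4°. The third, a blurred beam end in the scene view, was off by 3°, which I took as pixel noise.
- **Base position:** The scene and side cameras differed by up to 6 mm. I used a value between them that agreed with where the lid was first gripped.

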